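# Return the inspected specimen holders to their abrasion-tester stations

## Robot

A 7-joint arm with a two-finger parallel gripper is mounted at the origin on the work surface. World frame = base frame: x ahead of the robot, y to its left, z up, the work surface at z = 0. Lengths are in m, angles in degrees, forces in N, time in s.
With the tool pointing down it reaches from about 0.425 to 0.975 m from the base axis. Payload 16.7 kg.
Tool frame: the origin (TCP) lies midway between the tips of the shut fingers; the grasp point (between the pads) lies 19 mm behind it; y points along the fingers, x is the direction in which the jaws open and shut, and the axes are right-handed (so a half turn about y gives the same grasp; the last joint's range is limited). The gripper opens to 85 mm and grips with 20 to 120 N. Pads are 22 mm wide; open, the fingers measure 114 mm over their backs; the gripper's body (76 mm by 85 mm) begins 54 mm behind the grasp point. The pads swing forward as they close: fully open they stand 13 mm farther back than shut.
Start: joints at [62.997, 24.414, 4.234, 92.017, -1.954, 63.644, -3.845], TCP at [0.213, -0.64, 0.204] pointing down, gripper open.
Joint ranges: [-163.25, 163.25], [-28.42, 122.38], [-70.27, 78.77], [12.13, 141.07], [-58.53, 238.53], [9.26, 117.41], [-156.51, 156.51]. Speed limits (degrees/s): [108.29, 108.29, 136.94, 136.94, 172.46, 172.46, 172.46].

## Interface

Orientations are given as a 3x3 rotation matrix whose columns are the frame's x, y, z axes.
In Python, from workcell import ctrl gives the robot as it stands.
- The arm moves only by the tool servo_tool, never from a script. Its argument "deltas" is one flat list of numbers, 5 for each row, row after row: the shift along the world's x, y, z in m, then the turn about the world's z in degrees, then the opening, from -1 (shut) to 1 (fully open). In form: [dx, dy, dz, roll, claw, dx, dy, dz, roll, claw, ...]. A call has 1 to 12 rows; each row shifts and turns the commanded pose from where the row before left it; what a row does not reach is not made up. A row lasts 1/12 s, in which the tool goes at most 41.7 mm and 7.16 degrees, less where a joint would pass 70% of its speed; a pose out of reach is approached as far as the arm can. A call is refused whole if a number of a shift passes 0.0417 or a number of a turn 7.16, either way. A call with a gripper value outside its range is refused whole. The fingers move at their own pace and stop on an object; the grip force is fixed at half the most. Time passes only in rows, so rows that do not move let the fingers close. It gives the time, the measured TCP pose, the force and the opening at its end, in the units of the state.
- ctrl.observe(): the state, without advancing time (a new reading comes with each control period).
- ctrl.capture(name): name is "side" or "top" or "wrist"; returns (picture, depth): 400x640x3 uint8, red, green, blue; 400x640 float32, m along the optical axis (not along the pixel's ray), 0 where there is no reading.
- ctrl.camera_model(name): a dict with "intrinsics" (3x3 intrinsics, pixels), "dist_coeffs" ([k1, k2, p1, p2, k3] as OpenCV has them; the pictures are not rectified), "rvec" (rotation vector, rad) and "tvec" (3), from world to camera coordinates, as OpenCV has them; the wrist camera has in their place "tool_from_camera" (4x4, takes a point from camera to tool coordinates, whose origin is the TCP and whose axes are the tool frame's). Camera axes: x right, y down, z forward; pixel columns grow to the right and rows downward; lengths in m; the calibration is good to about 2 mm. A picture is of the moment at which its call begins: read the wrist's pose just before it. camera_model takes no time and is no camera call.
- ctrl.finish_job(): hands the job in, once; it reports no verdict.
The state is a dict: "clock": time; "joints": joint angles; "qd": joint speeds; "tau": joint torques, N m; "ee_pos": TCP position; "ee_rot": TCP orientation; "ft_force": force on the tool from outside, world axes, zero at the start; "ft_torque": the same for the moment, N m; "width": opening from 0.0 (shut) to 1.0 (fully open).
Only numpy, scipy, OpenCV 4.12 (cv2) and the standard library are available. Lean on these libraries where they do the work, as an engineer would, in place of code of your own. Each camera call takes 0.05 s, during which the arm holds its last target.

## Task

The specimens have been inspected and the abrasion test is to go on: put each of the four colour-capped specimen holders back on the tester station of its own colour, standing upright, face down, in the middle of the white abradant disc. Set them down gently rather than dropping them, and never let a holder touch another colour's station, which would spoil both. Leave the black-capped spare holder and the loading weight where they stand on the mat.

Things in the scene. Friction and masses are not known exactly. Their poses are not given: they have to be found in the camera images.
- holder_red: steel specimen holder with a red cap, round, 62 mm tall, standing upright face down: foot 38 mm diameter up to 4 mm, nut 56 mm diameter from 4 to 19 mm, shoulder 38 mm to 24 mm, then a plain stem 30 mm diameter from 24 to 62 mm to grip from above at about 47 mm (top 14 mm coloured). 0.14 to 0.24 kg. Origin: centre of the underside; z up; yaw means nothing. Starts on the dark mat beside the tester, 2 mm above the bench.
- holder_blue: steel specimen holder with a blue cap, round, 62 mm tall, standing upright face down: foot 38 mm diameter up to 4 mm, nut 56 mm diameter from 4 to 19 mm, shoulder 38 mm to 24 mm, then a plain stem 30 mm diameter from 24 to 62 mm to grip from above at about 47 mm (top 14 mm coloured). 0.14 to 0.24 kg. Origin: centre of the underside; z up; yaw means nothing. Starts on the mat, 85 mm or more from the next holder or the weight (centres).
- holder_yellow: steel specimen holder with a yellow cap, round, 62 mm tall, standing upright face down: foot 38 mm diameter up to 4 mm, nut 56 mm diameter from 4 to 19 mm, shoulder 38 mm to 24 mm, then a plain stem 30 mm diameter from 24 to 62 mm to grip from above at about 47 mm (top 14 mm coloured). 0.14 to 0.24 kg. Origin: centre of the underside; z up; yaw means nothing. Starts on the mat, where a small loupe 32 mm tall and a loose nut also lie.
- holder_green: steel specimen holder with a green cap, round, 62 mm tall, standing upright face down: foot 38 mm diameter up to 4 mm, nut 56 mm diameter from 4 to 19 mm, shoulder 38 mm to 24 mm, then a plain stem 30 mm diameter from 24 to 62 mm to grip from above at about 47 mm (top 14 mm coloured). 0.14 to 0.24 kg. Origin: centre of the underside; z up; yaw means nothing. Starts on the mat.
- station_red: red station, fixed on the tester's bed: steel clamping ring 136 mm outside diameter with three red thumb nuts, in it a thin red ring and a flat white abradant disc 98 mm diameter. Origin: centre of its underside, 100 mm above the bench; z up. White disc's top at 19 mm, ring's at 22 mm, nut studs' at 38 mm. Stations stand 150 mm apart in a square, in any order.
- station_blue: blue station, fixed on the tester's bed: steel clamping ring 136 mm outside diameter with three blue thumb nuts, in it a thin blue ring and a flat white abradant disc 98 mm diameter. Origin: centre of its underside, 100 mm above the bench; z up. White disc's top at 19 mm, ring's at 22 mm, nut studs' at 38 mm. Crank drives around the stations and the grey console reach 45 mm above the bed.
- station_yellow: yellow station, fixed on the tester's bed: steel clamping ring 136 mm outside diameter with three yellow thumb nuts, in it a thin yellow ring and a flat white abradant disc 98 mm diameter. Origin: centre of its underside, 100 mm above the bench; z up. White disc's top at 19 mm, ring's at 22 mm, nut studs' at 38 mm. 
- station_green: green station, fixed on the tester's bed: steel clamping ring 136 mm outside diameter with three green thumb nuts, in it a thin green ring and a flat white abradant disc 98 mm diameter. Origin: centre of its underside, 100 mm above the bench; z up. White disc's top at 19 mm, ring's at 22 mm, nut studs' at 38 mm. 
- spare_holder: spare specimen holder with a black cap, the same shape and size as the others (62 mm tall, 56 mm diameter nut). It belongs to no station and stays on the mat. Origin: centre of the underside; z up.
- weight: a bare steel loading weight, a grooved cylinder 52 mm diameter and 56 mm tall standing on the mat, 0.6 kg; origin: centre of its underside, z up. It stays where it is.
Not all that is in view belongs to the job. Leave any orange look-alike of the holder_yellow alone.

How it is judged:
By the outcome, as a careful person would: the job done as asked, in the order asked, and still so for the second after the job is handed in, with the robot touching nothing.
It also fails if it takes over 104 s, if anything falls off the work surface, if the arm or the gripper's body presses on something with over 40 N, if the wrist force passes 120 N, or if a joint passes its speed limit or range.

## Working session

There is one attempt and no reset: what is moved stays moved. The work goes in short steps, Python scripts to look and compute and a tool call to move; the robot and the scene stay as the last step left them, time stands still between calls to the robot, and variables do not carry over. Pictures are saved under pics/ and viewed, and the job is handed in when it is done.

Besides the shell and the picture viewer there is one more tool, called after "Emit:" in YAML: its name, and indented under it one key for each argument. servo_tool: Moves the arm, as the interface text tells. Its arguments: {"type":"object","properties":{"deltas":{"type":"array","items":{"type":"number"}}},"required":["deltas"]}

```bash
ls; mkdir -p pics; python3 - <<'E'
from workcell import ctrl
import cv2, numpy as np
s=ctrl.observe(); print({k:np.round(v,3).tolist() for k,v in s.items()})
for n in ("side","top","wrist"):
    p,d=ctrl.capture(n); cv2.imwrite(f"pics/{n}0.png",p[:,:,::-1]); np.savez(f"pics/{n}0.npz",p=p,d=d)
    m=ctrl.camera_model(n); print(n,{k:np.round(v,4).tolist() for k,v in m.items() if not isinstance(v,str)})
E
```

```text
pics
{'clock': 0.0, 'joints': [62.996, 24.45, 4.232, 92.053, -1.954, 63.646, -3.847], 'qd': [-0.041, -0.012, -0.042, -0.019, -0.075, -0.041, 0.084], 'tau': [-0.002, -94.983, 3.76, -46.351, 0.019, 0.01, 0.0], 'ee_pos': [0.213, -0.64, 0.203], 'ee_rot': [[0.316, -0.001, 0.949], [-0.949, 0.001, 0.316], [-0.001, -1.0, -0.0]], 'ft_force': [-0.091, 0.413, -0.109], 'ft_torque': [-0.025, 0.003, -0.014], 'width': 1.001}
side {'intrinsics': [[388.508, 0.0, 320.9755], [0.0, 388.508, 203.597], [0.0, 0.0, 1.0]], 'dist_coeffs': [-0.0667, 0.0, 0.0, 0.0, 0.0], 'rvec': [0.7665, -2.5688, 1.1772], 'tvec': [0.5373, 0.2897, 0.8916]}
top {'intrinsics': [[386.4329, 0.0, 322.202], [0.0, 386.4329, 202.3033], [0.0, 0.0, 1.0]], 'dist_coeffs': [0.0075, 0.0, 0.0, 0.0, 0.0], 'rvec': [2.1395, -2.1876, 0.1518], 'tvec': [0.0592, 0.6222, 0.8508]}
wrist {'intrinsics': [[312.7797, 0.0, 322.4482], [0.0, 312.7797, 201.781], [0.0, 0.0, 1.0]], 'dist_coeffs': [-0.0412, 0.0, 0.0, 0.0, 0.0], 'tool_from_camera': [[1.0, 0.0007, -0.0, -0.0007], [0.0003, -0.3265, 0.9452, -0.1708], [0.0006, -0.9452, -0.3265, 0.0841], [0.0, 0.0, 0.0, 1.0]]}
```

View pictures.

View pics/top0.png

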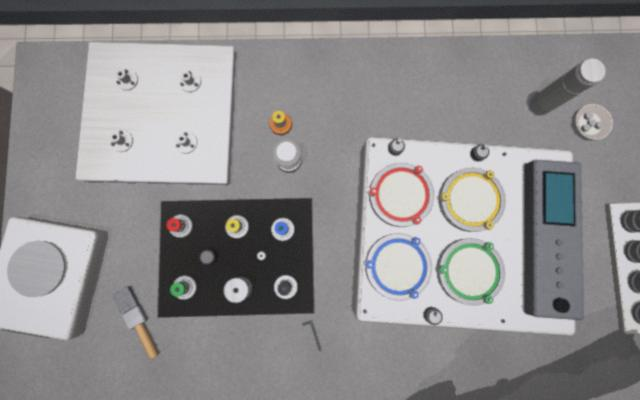

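View pics/side0.png

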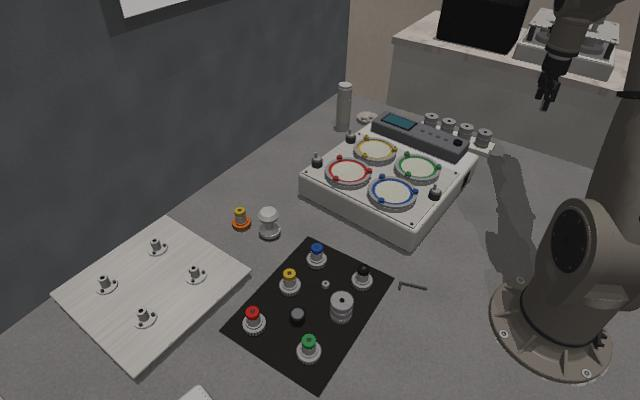

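View pics/wrist0.png

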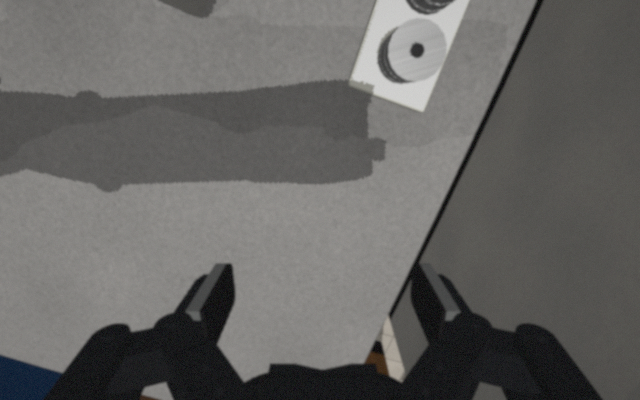

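```bash
cat > h.py <<'E'
import numpy as np, cv2
from workcell import ctrl
COL={'red':[(0,8),(172,180)],'yellow':[(22,34)],'green':[(50,80)],'blue':[(100,125)]}
def cloud(n,d,T=None):
    m=ctrl.camera_model(n); K=np.array(m['intrinsics']); D=np.array(m['dist_coeffs'])
    v,u=np.mgrid[0:400,0:640]
    xy=cv2.undistortPoints(np.stack([u,v],-1).reshape(-1,1,2).astype(float),K,D).reshape(400,640,2)
    P=np.concatenate([xy,np.ones((400,640,1))],-1)*d[...,None]
    if T is None:
        R=cv2.Rodrigues(np.array(m['rvec']))[0]; t=np.array(m['tvec']).ravel()
        return (P-t)@R, (np.concatenate([xy,np.ones((400,640,1))],-1))@R, -R.T@t
    W=T@np.array(m['tool_from_camera'])
    return P@W[:3,:3].T+W[:3,3], np.concatenate([xy,np.ones((400,640,1))],-1)@W[:3,:3].T, W[:3,3]
def mask(p,c,smin=110,vmin=50):
    h=cv2.cvtColor(p,cv2.COLOR_RGB2HSV); m=np.zeros(p.shape[:2],bool)
    for a,b in COL[c]: m|=(h[...,0]>=a)&(h[...,0]<=b)
    return m&(h[...,1]>smin)&(h[...,2]>vmin)
def plane(ray,o,uv,z):
    u,v=uv; r=ray[int(v),int(u)]+0; 
    # bilinear
    a,b=u-int(u),v-int(v); r=(ray[int(v),int(u)]*(1-a)+ray[int(v),min(int(u)+1,639)]*a)*(1-b)+(ray[min(int(v)+1,399),int(u)]*(1-a)+ray[min(int(v)+1,399),min(int(u)+1,639)]*a)*b
    return o+r*(z-o[2])/r[2]
E
cat > m0.py <<'E'
from h import *
for n in ('top','side'):
    f=np.load(f'pics/{n}0.npz'); P,ray,o=cloud(n,f['d']); p=f['p']; print(n,'cam',np.round(o,3))
    for c in COL:
        k,lab,st,ce=cv2.connectedComponentsWithStats(mask(p,c).astype(np.uint8))
        for i in range(1,k):
            if st[i,4]<12: continue
            q=P[lab==i]; q=q[q[:,2]!=0]
            big=st[i,2]>35
            if big:
                pts=np.argwhere(lab==i)[:,::-1]
                print(c,'ring',st[i],np.round((q.min(0)+q.max(0))/2,4),'z',np.round(np.median(q[:,2]),4))
            else:
                zt=np.percentile(q[:,2],90); t=q[q[:,2]>zt-.004]
                print(c,'blob',st[i],np.round(ce[i],1),'ztop',round(zt,4),'ctr',np.round(t.mean(0),4),'ext',np.round(np.ptp(t,axis=0),3), len(t))
E
python3 m0.py
```

```text
top cam [0.512 0.06  0.921]
red ring [370 166  59  58 512] [ 0.5981 -0.0585  0.5173] z 0.1189
red blob [166 218  16  13 161] [172.9 224.3] ztop 0.0658 ctr [0.578  0.3746 0.0644] ext [0.027 0.029 0.006] 117
yellow blob [273 111  12  13 119] [278.5 116.9] ztop 0.0643 ctr [0.8205 0.1422 0.0628] ext [0.027 0.025 0.007] 102
yellow ring [442 171  58  58 529] [ 0.5911 -0.1335  0.5177] z 0.1191
yellow blob [226 219  14  13 130] [232.7 225. ] ztop 0.066 ctr [0.5731 0.2425 0.072 ] ext [0.075 0.197 0.859] 113
green blob [486 243   4   7  20] [487.6 245.9] ztop 0.1349 ctr [ 0.5153 -0.2874  0.1331] ext [0.012 0.009 0.005] 18
green ring [445 245  38  23  77] [ 0.4961 -0.2399  0.1253] z 0.1185
green blob [486 252  13  42 112] [493.8 273.7] ztop 0.1205 ctr [ 0.4577 -0.3027  0.1188] ext [0.083 0.029 0.007] 106
green ring [444 272  41  27  92] [ 0.4613 -0.1096  0.5179] z 0.1186
green blob [170 283  15  13 139] [177.  288.8] ztop 0.0663 ctr [0.4399 0.359  0.0788] ext [0.087 0.319 0.859] 121
green blob [485 296   6   7  22] [487. 299.] ztop 0.1342 ctr [ 0.4096 -0.2782  0.133 ] ext [0.012 0.01  0.005] 22
[... 1593 characters left out ...]
.1198 ctr [ 0.4238 -0.2822  0.1184] ext [0.043 0.071 0.004] 25
green blob [436 165   5   4  13] [438.  166.6] ztop 0.1333 ctr [ 0.4066 -0.2772  0.1323] ext [0.009 0.006 0.005] 7
green blob [406 172   5   4  15] [407.9 173.9] ztop 0.1327 ctr [ 0.4679 -0.1911  0.1314] ext [0.013 0.012 0.004] 12
green blob [301 334  15  15 161] [308.2 340.9] ztop 0.0649 ctr [0.4365 0.3646 0.0635] ext [0.03  0.03  0.006] 136
blue blob [380 174   5   5  18] [381.7 176.3] ztop 0.1322 ctr [ 0.5256 -0.1396  0.1313] ext [0.013 0.012 0.004] 13
blue ring [372 179  46  26 186] [ 0.4749 -0.1002  0.1241] z 0.1186
blue blob [311 243  12  12 109] [316.4 248.1] ztop 0.065 ctr [0.5648 0.1406 0.0636] ext [0.029 0.029 0.005] 79
```

```bash
python3 - <<'E'
import cv2
p=cv2.imread('pics/top0.png')
a=p[190:320,150:320]; cv2.imwrite('pics/topmat.png',cv2.resize(a,None,fx=4.5,fy=4.5,interpolation=cv2.INTER_CUBIC))
a=p[130:340,350:540]; cv2.imwrite('pics/topst.png',cv2.resize(a,None,fx=2.8,fy=2.8,interpolation=cv2.INTER_CUBIC))
E
```

```text
(no output)
```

View pics/topmat.png

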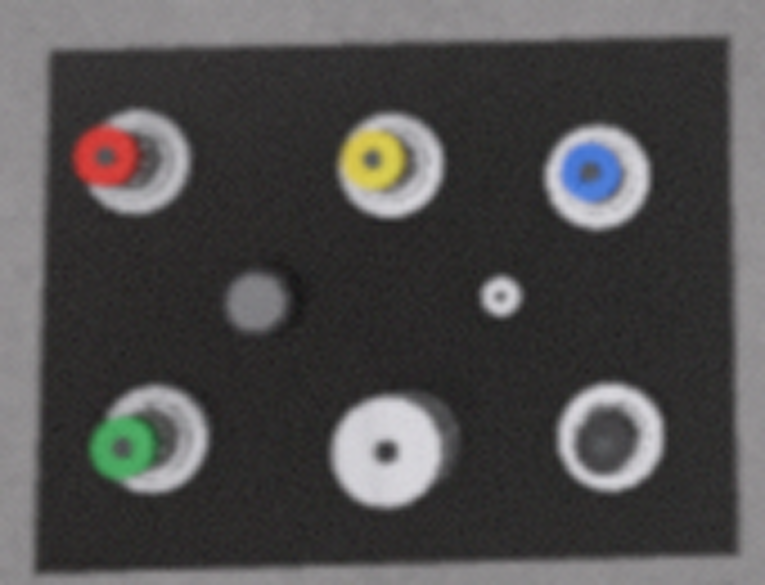

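View pics/topst.png

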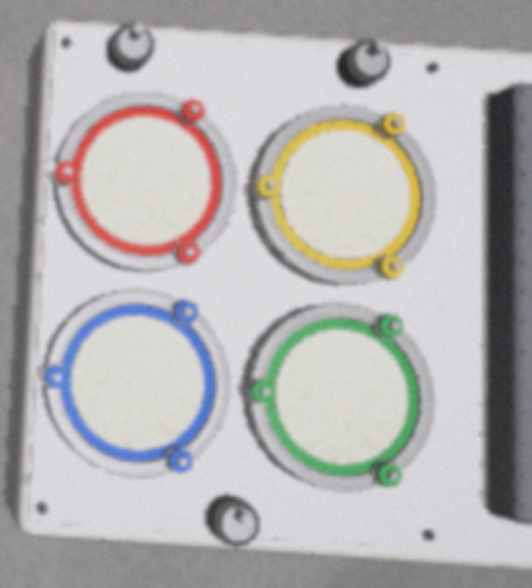

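```bash
cat > m1.py <<'E'
from h import *
res={}
for n in ('top','side'):
    f=np.load(f'pics/{n}0.npz'); d=f['d']; P,ray,o=cloud(n,d); p=f['p']
    z=np.where(d>0,P[...,2],-9)
    def cast(m,zz):
        r=ray[m]; return o+r*((zz-o[2])/r[:,2])[:,None]
    for c in COL:
        m=mask(p,c)
        cap=m&(z>.060)&(z<.069)&(P[...,1]>.05)&(P[...,0]<.7)
        if cap.sum()>20:
            q=cast(cap,.064); (cx,cy),r=cv2.minEnclosingCircle(q[:,:2].astype(np.float32))
            print(n,c,'cap',np.round(q.mean(0)[:2],4),'enc',round(cx,4),round(cy,4),'r',round(r,4),'npx',cap.sum(),'zmed',round(np.median(P[cap][:,2]),4))
        ring=m&(z>.112)&(z<.125)&(P[...,1]<0.05)
        if ring.sum()>20:
            q=cast(ring,.119)
            A=np.c_[2*q[:,:2],np.ones(len(q))]; b=(q[:,:2]**2).sum(1); s=np.linalg.lstsq(A,b,rcond=None)[0]
            print(n,c,'station',np.round(s[:2],4),'r',round(np.sqrt(s[2]+s[0]**2+s[1]**2),4),'zmed',round(np.median(P[ring][:,2]),4))
            hsv=cv2.cvtColor(p,cv2.COLOR_RGB2HSV)
            w=(np.hypot(P[...,0]-s[0],P[...,1]-s[1])<.060)&(d>0)&(hsv[...,1]<60)&(hsv[...,2]>150)&~m
            k,lab,st,ce=cv2.connectedComponentsWithStats(w.astype(np.uint8)); i=1+np.argmax(st[1:,4])
            q=cast(lab==i,.119); print('    disc',np.round(q.mean(0)[:2],4),'ext',np.round(np.ptp(q[:,:2],axis=0),3),'zmed',round(np.median(P[lab==i][:,2]),4))
    h=cv2.cvtColor(p,cv2.COLOR_RGB2HSV)
    for nm,a,b,reg in (('weight/spare',.045,.072,0),('loupe',.022,.038,0)):
        m=(z>a)&(z<b)&(P[...,0]<.62)&(P[...,1]>.1)&(P[...,1]<.42)&(P[...,0]>.38)
        k,lab,st,ce=cv2.connectedComponentsWithStats(m.astype(np.uint8))
        for i in range(1,k):
            if st[i,4]>30:
                q=P[lab==i]; print(n,nm,np.round(q.mean(0),3),'ext',np.round(np.ptp(q,axis=0),3))
E
python3 m1.py
```

```text
top red cap [0.5779 0.3744] enc 0.578 0.3743 r 0.0151 npx 134 zmed 0.0641
top red station [ 0.6276 -0.1208] r 0.0531 zmed 0.1185
    disc [ 0.6272 -0.1209] ext [0.094 0.096] zmed 0.1195
top yellow cap [0.5737 0.2441] enc 0.5737 0.2444 r 0.0145 npx 122 zmed 0.0642
top yellow station [ 0.6141 -0.2705] r 0.0531 zmed 0.1186
    disc [ 0.6135 -0.27  ] ext [0.094 0.096] zmed 0.1196
top green cap [0.4385 0.3639] enc 0.439 0.3637 r 0.0158 npx 136 zmed 0.0644
top green station [ 0.4644 -0.257 ] r 0.0531 zmed 0.1185
    disc [ 0.4643 -0.2565] ext [0.097 0.098] zmed 0.1196
top blue cap [0.565  0.1385] enc 0.5651 0.1382 r 0.0142 npx 114 zmed 0.0643
top blue station [ 0.478  -0.1072] r 0.0531 zmed 0.1185
    disc [ 0.4778 -0.107 ] ext [0.098 0.097] zmed 0.1195
top weight/spare [0.577 0.372 0.062] ext [0.029 0.03  0.024]
top weight/spare [0.573 0.243 0.063] ext [0.029 0.028 0.023]
top weight/spare [0.564 0.138 0.063] ext [0.028 0.028 0.022]
top weight/spare [0.433 0.237 0.058] ext [0.051 0.052 0.018]
top weight/spare [0.434 0.132 0.064] ext [0.029 0.028 0.023]
top weight/spare [0.438 0.362 0.062] 
[... 1167 characters left out ...]
.021]
side weight/spare [0.432 0.138 0.06 ] ext [0.03  0.03  0.022]
side weight/spare [0.57  0.248 0.06 ] ext [0.031 0.03  0.021]
side weight/spare [0.431 0.242 0.056] ext [0.051 0.052 0.015]
side weight/spare [0.575 0.378 0.061] ext [0.03  0.03  0.024]
side weight/spare [0.435 0.367 0.061] ext [0.03  0.03  0.022]
side loupe [0.56  0.147 0.028] ext [0.041 0.037 0.015]
side loupe [0.429 0.144 0.028] ext [0.048 0.033 0.016]
side loupe [0.565 0.253 0.028] ext [0.037 0.044 0.016]
side loupe [0.502 0.311 0.033] ext [0.036 0.036 0.013]
side loupe [0.424 0.257 0.031] ext [0.042 0.032 0.016]
side loupe [0.571 0.382 0.027] ext [0.042 0.051 0.016]
side loupe [0.431 0.372 0.027] ext [0.039 0.033 0.016]
```

Emit:
servo_tool:
  deltas: [0.005, 0.01, 0.005, 3, 1, 0.014, 0.03, 0.005, 3, 1, 0.018, 0.033, 0.005, 3, 1, 0.018, 0.033, 0.005, 3, 1, 0.018, 0.033, 0.005, 3, 1, 0.018, 0.033, 0.005, 3, 1, 0.018, 0.033, 0.005, 3, 1, 0.018, 0.033, 0.005, 3, 1, 0.018, 0.033, 0.005, 3, 1, 0.018, 0.033, 0.005, 3, 1, 0.018, 0.033, 0, 3, 1, 0.018, 0.033, 0, 3, 1]

```text
clock: 1.15
ee_pos: [0.413, -0.2686, 0.2541]
ee_rot: [[0.815, 0.0, 0.58], [-0.58, -0.001, 0.815], [0.001, -1.0, -0.0]]
ft_force: [1.7, 0.2, 0.2]
width: 1.001
```

Emit:
servo_tool:
  deltas: [0.013, 0.034, 0, 3, 1, 0.013, 0.035, 0, 3, 1, 0.013, 0.035, 0, 3, 1, 0.013, 0.035, 0, 3, 1, 0.013, 0.035, 0, 3, 1, 0.013, 0.035, 0, 3, 1, 0.013, 0.035, 0, 3, 1, 0.013, 0.035, 0, 3, 1, 0.013, 0.035, 0, 3, 1, 0.013, 0.035, 0, 3, 1, 0.013, 0.034, -0.01, 3, 1, 0.008, 0.02, -0.02, 2.5, 1]

```text
clock: 2.15
ee_pos: [0.565, 0.1372, 0.2252]
ee_rot: [[1.0, 0.003, -0.004], [0.004, 0.002, 1.0], [0.003, -1.0, 0.002]]
ft_force: [-0.4, -0.2, 1.4]
width: 1.001
```

Emit:
servo_tool:
  deltas: [0, 0.004, -0.02, 0, 1, 0, 0, 0, 0, 1]

```text
clock: 2.32
ee_pos: [0.5615, 0.138, 0.1999]
ee_rot: [[1.0, -0.005, -0.002], [0.002, -0.0, 1.0], [-0.005, -1.0, -0.0]]
ft_force: [-1.0, -1.1, -1.2]
width: 1.001
```

```bash
cat > w.py <<'E'
import sys
from h import *
s=ctrl.observe(); T=np.eye(4); T[:3,:3]=s['ee_rot']; T[:3,3]=s['ee_pos']
p,d=ctrl.capture('wrist'); n=sys.argv[1]; cv2.imwrite(f'pics/{n}.png',p[:,:,::-1])
P,ray,o=cloud('wrist',d,T); z=np.where(d>0,P[...,2],-9)
print('ee',np.round(s['ee_pos'],4),'w',round(s['width'],3),'clk',round(s['clock'],2))
for c in COL:
    m=mask(p,c)&(d>0)
    k,lab,st,ce=cv2.connectedComponentsWithStats(m.astype(np.uint8))
    for i in range(1,k):
        if st[i,4]<200: continue
        q=P[lab==i]; zt=np.percentile(q[:,2],97); mm=(lab==i)&(z>zt-.003)
        r=ray[mm]; zz=np.median(P[mm][:,2]); q=o+r*((zz-o[2])/r[:,2])[:,None]
        (cx,cy),rr=cv2.minEnclosingCircle(q[:,:2].astype(np.float32))
        print(c,st[i],'z',round(zz,4),'ctr',round(cx,4),round(cy,4),'r',round(rr,4),'mean',np.round(q.mean(0)[:2],4))
E
python3 w.py w1
```

```text
ee [0.5615 0.138  0.1999] w 1.001 clk 2.32
yellow [322  51  31  34 744] z 0.0646 ctr 0.5731 0.2458 r 0.0145 mean [0.573  0.2461]
yellow [552 163  35  29 727] z 0.0623 ctr 0.82 0.1432 r 0.0156 mean [0.8199 0.1439]
blue [313 165  28  31 633] z 0.0645 ctr 0.5648 0.1403 r 0.0149 mean [0.5646 0.1406]
```

View pics/w1.png

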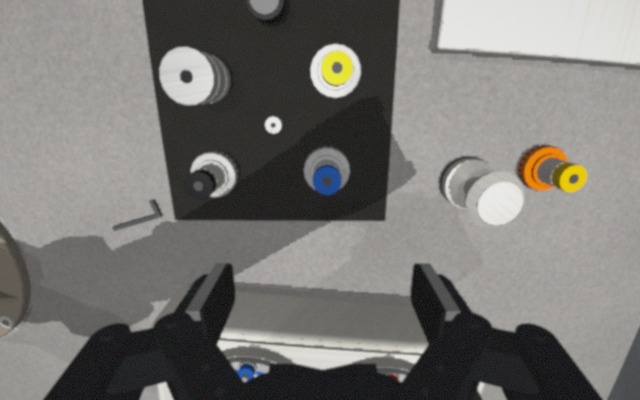

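The wrist view shows the blue cap at pixel (327,180), at (0.565, 0.140), which agrees with both fixed views. Descending.

Emit:
servo_tool:
  deltas: [0.002, 0.001, -0.025, 0, 1, 0, 0, -0.03, 0, 1, 0, 0, -0.025, 0, 1, 0, 0, -0.015, 0, 1, 0, 0, 0, 0, 1]

```text
clock: 2.78
ee_pos: [0.5644, 0.1357, 0.107]
ee_rot: [[1.0, -0.003, 0.003], [-0.003, -0.001, 1.0], [-0.003, -1.0, -0.001]]
ft_force: [-0.4, -0.2, 0.3]
width: 1.001
```

Emit:
servo_tool:
  deltas: [0, 0, 0, 0, 1, 0, 0, 0, 0, 1]

```text
clock: 2.95
ee_pos: [0.5665, 0.1373, 0.1106]
ee_rot: [[1.0, 0.002, 0.002], [-0.002, 0.0, 1.0], [0.002, -1.0, 0.0]]
ft_force: [-0.2, 0.0, -0.6]
width: 0.999
```

```bash
python3 w.py w2
```

```text
ee [0.5665 0.1373 0.1106] w 0.999 clk 2.95
yellow [ 311   31   45   49 1551] z 0.0646 ctr 0.573 0.2461 r 0.0147 mean [0.5731 0.2462]
yellow [617 183  23  39 651] z 0.0621 ctr 0.814 0.1426 r 0.0137 mean [0.8105 0.1413]
blue [ 301  189   40   42 1198] z 0.0645 ctr 0.5647 0.1405 r 0.0151 mean [0.5648 0.1407]
```

Emit:
servo_tool:
  deltas: [-0.001, 0.002, -0.01, 0, 1, 0, 0.001, -0.02, 0, 1, 0, 0, -0.02, 0, 1, 0, 0, -0.02, 0, 1, 0, 0, -0.01, 0, 1, 0, 0, 0, 0, 1, 0, 0, 0, 0, 1]

```text
clock: 3.58
ee_pos: [0.5645, 0.1409, 0.029]
ee_rot: [[1.0, -0.0, 0.001], [-0.001, 0.0, 1.0], [-0.0, -1.0, 0.0]]
ft_force: [0.2, 0.3, -0.3]
width: 1.004
```

Centred on the stem at (0.5645, 0.141), z 0.029. Closing.

Emit:
servo_tool:
  deltas: [0, 0, 0, 0, -1, 0, 0, 0, 0, -1, 0, 0, 0, 0, -1, 0, 0, 0, 0, -1, 0, 0, 0, 0, -1, 0, 0, 0, 0, -1, 0, 0, 0, 0, -1, 0, 0, 0, 0, -1]

```text
clock: 4.25
ee_pos: [0.565, 0.1407, 0.0295]
ee_rot: [[1.0, 0.001, 0.001], [-0.001, 0.0, 1.0], [0.001, -1.0, 0.0]]
ft_force: [-1.1, -1.0, 9.4]
width: 0.311
```

Emit:
servo_tool:
  deltas: [0, 0, 0, 0, -1, 0, 0, 0, 0, -1, 0, 0, 0.005, 0, -1, 0, 0, 0.015, 0, -1, 0, 0, 0.025, 0, -1, 0, 0, 0.025, 0, -1, 0, 0, 0.02, 0, -1, 0, 0, 0.01, 0, -1, 0, 0, 0, 0, -1]

```text
clock: 5.0
ee_pos: [0.5655, 0.141, 0.1309]
ee_rot: [[1.0, 0.003, 0.001], [-0.001, 0.001, 1.0], [0.003, -1.0, 0.001]]
ft_force: [0.3, 0.5, -2.2]
width: 0.311
```

```bash
python3 w.py w3; python3 - <<'E'
from h import *
p,d=ctrl.capture('side'); cv2.imwrite('pics/s3.png',cv2.resize(p[150:350,220:480,::-1],None,fx=3,fy=3))
E
```

```text
ee [0.5655 0.141  0.1309] w 0.311 clk 5.0
yellow [ 313   42   41   45 1269] z 0.0646 ctr 0.5729 0.246 r 0.0146 mean [0.5731 0.2463]
yellow [ 597  182   43   36 1117] z 0.0623 ctr 0.8199 0.1444 r 0.0161 mean [0.8197 0.1438]
blue [ 295  238   56   61 2493] z 0.1658 ctr 0.5653 0.1409 r 0.0152 mean [0.5652 0.1415]
```

View pics/s3.png

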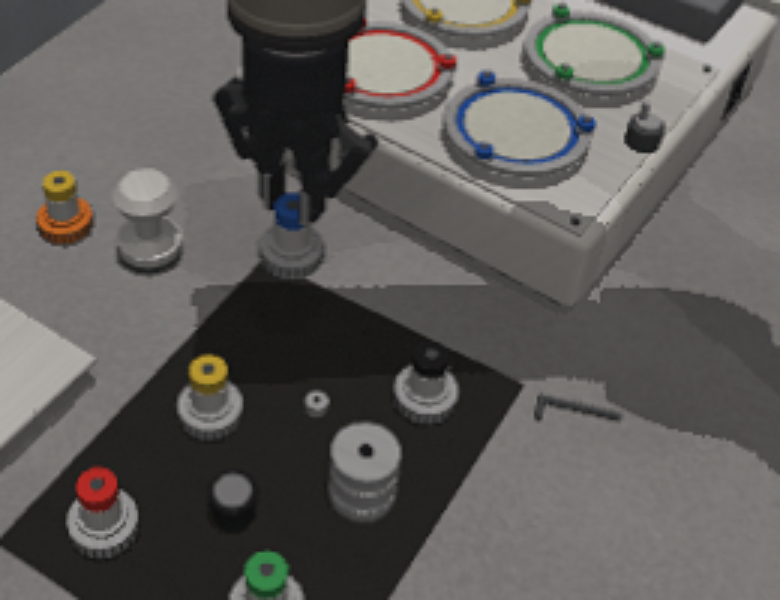

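View pics/w3.png

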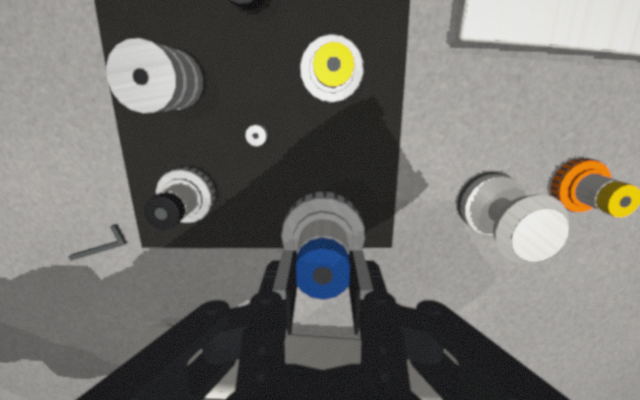

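Held upright, cap top 35 mm above the TCP as expected. Carrying it to the blue station.

Emit:
servo_tool:
  deltas: [-0.003, -0.005, 0.02, 0, -1, -0.006, -0.012, 0.025, 0, -1, -0.01, -0.022, 0.02, 0, -1, -0.01, -0.03, 0.005, 0, -1, -0.01, -0.03, 0, 0, -1, -0.01, -0.03, 0, 0, -1, -0.01, -0.03, 0, 0, -1, -0.01, -0.03, 0, 0, -1, -0.01, -0.03, 0, 0, -1, -0.006, -0.018, 0, 0, -1, -0.003, -0.011, 0, 0, -1, 0, 0, 0, 0, -1]

```text
clock: 6.1
ee_pos: [0.4748, -0.1101, 0.1971]
ee_rot: [[1.0, -0.003, 0.005], [-0.005, -0.0, 1.0], [-0.003, -1.0, -0.0]]
ft_force: [1.0, -0.4, -2.2]
width: 0.314
```

Emit:
servo_tool:
  deltas: [0, 0, 0, 0, -1, 0, 0, 0, 0, -1]

```text
clock: 6.27
ee_pos: [0.4763, -0.1065, 0.1979]
ee_rot: [[1.0, -0.001, 0.0], [-0.0, 0.001, 1.0], [-0.001, -1.0, 0.001]]
ft_force: [0.5, 0.4, -2.2]
width: 0.312
```

```bash
python3 w.py w4
```

```text
ee [ 0.4763 -0.1065  0.1979] w 0.312 clk 6.27
red [ 424  137  138  136 3277] z 0.1323 ctr 0.6012 -0.1019 r 0.0608 mean [ 0.6037 -0.0956]
red [540 248  22  18 248] z 0.1324 ctr 0.6757 -0.1538 r 0.0088 mean [ 0.6749 -0.1537]
yellow [467 299  45  55 585] z 0.1323 ctr 0.6356 -0.2302 r 0.0386 mean [ 0.6191 -0.2082]
yellow [406 358  28  31 251] z 0.3068 ctr 0.4987 -0.0904 r 0.0035 mean [ 0.4986 -0.09  ]
blue [ 257  117  135  130 2647] z 0.1325 ctr 0.483 -0.0454 r 0.0081 mean [ 0.4828 -0.0451]
blue [249 224  19  19 215] z 0.1326 ctr 0.4223 -0.1312 r 0.0083 mean [ 0.4229 -0.1299]
blue [ 296  238   54   61 2468] z 0.2329 ctr 0.4759 -0.1063 r 0.0152 mean [ 0.4762 -0.1059]
```

View pics/w4.png

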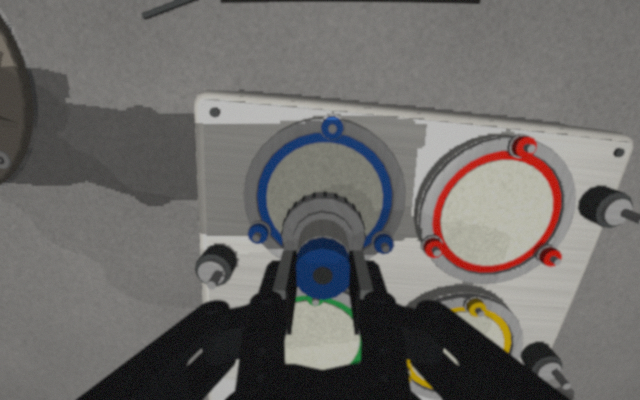

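Emit:
servo_tool:
  deltas: [0.001, -0.001, -0.008, 0, -1, 0, 0, -0.014, 0, -1, 0, 0, -0.012, 0, -1, 0, 0, -0.006, 0, -1, 0, 0, -0.002, 0, -1, 0, 0, 0, 0, -1, 0, 0, 0, 0, -1]

```text
clock: 6.9
ee_pos: [0.4777, -0.1081, 0.157]
ee_rot: [[1.0, 0.0, 0.001], [-0.001, 0.0, 1.0], [0.0, -1.0, 0.0]]
ft_force: [0.2, 0.3, -2.3]
width: 0.311
```

Emit:
servo_tool:
  deltas: [0, 0, -0.002, 0, -1, 0, 0, -0.002, 0, -1, 0, 0, -0.002, 0, -1, 0, 0, -0.001, 0, -1, 0, 0, 0, 0, -1, 0, 0, 0, 0, -1]

```text
clock: 7.4
ee_pos: [0.4774, -0.1083, 0.1497]
ee_rot: [[1.0, -0.0, 0.001], [-0.001, 0.0, 1.0], [-0.0, -1.0, 0.0]]
ft_force: [-0.6, -0.1, -2.2]
width: 0.311
```

Emit:
servo_tool:
  deltas: [0, 0, -0.001, 0, -1, 0, 0, -0.001, 0, -1, 0, 0, -0.001, 0, -1, 0, 0, 0, 0, -1, 0, 0, 0, 0, -1]

```text
clock: 7.82
ee_pos: [0.4775, -0.1083, 0.1467]
ee_rot: [[1.0, -0.0, 0.001], [-0.001, 0.0, 1.0], [-0.0, -1.0, 0.0]]
ft_force: [0.0, -0.1, -1.6]
width: 0.312
```

Emit:
servo_tool:
  deltas: [0, 0, -0.001, 0, -1, 0, 0, 0, 0, -1]

```text
clock: 7.98
ee_pos: [0.4779, -0.1084, 0.1465]
ee_rot: [[1.0, 0.001, 0.001], [-0.001, -0.0, 1.0], [0.001, -1.0, -0.0]]
ft_force: [-3.5, 0.3, 12.0]
width: 0.311
```

Contact at TCP z 0.1465. Opening gradually.

Emit:
servo_tool:
  deltas: [0, 0, 0.0005, 0, -0.3, 0, 0, 0, 0, -0.2, 0, 0, 0, 0, 0, 0, 0, 0, 0, 0.4, 0, 0, 0, 0, 0.6, 0, 0, 0, 0, 0.6, 0, 0, 0.01, 0, 0.6, 0, 0, 0.02, 0, 0.6, 0, 0, 0.03, 0, 0.6, 0, 0, 0.03, 0, 0.6, 0, 0, 0.02, 0, 0.8, 0, 0, 0, 0, 1]

```text
clock: 8.98
ee_pos: [0.4794, -0.1084, 0.2611]
ee_rot: [[1.0, 0.006, 0.001], [-0.001, -0.002, 1.0], [0.006, -1.0, -0.002]]
ft_force: [1.0, -0.1, -0.4]
width: 0.996
```

```bash
python3 w.py w5
```

```text
ee [ 0.4794 -0.1084  0.2611] w 0.996 clk 8.98
red [ 402  125  113  115 2274] z 0.1323 ctr 0.6016 -0.102 r 0.0607 mean [ 0.6035 -0.0967]
yellow [434 262  45  53 482] z 0.3118 ctr 0.5398 -0.1094 r 0.0165 mean [ 0.5356 -0.1042]
yellow [381 277  48  69 601] z 0.1329 ctr 0.5896 -0.2653 r 0.0512 mean [ 0.5626 -0.2849]
green [ 262  253   95   85 1129] z 0.1325 ctr 0.4694 -0.1934 r 0.0086 mean [ 0.4696 -0.1918]
blue [ 265  110  110  120 2133] z 0.1326 ctr 0.4828 -0.0453 r 0.008 mean [ 0.4828 -0.0454]
blue [304 181  34  36 848] z 0.1815 ctr 0.4775 -0.1084 r 0.0148 mean [ 0.4777 -0.108 ]
```

View pics/w5.png

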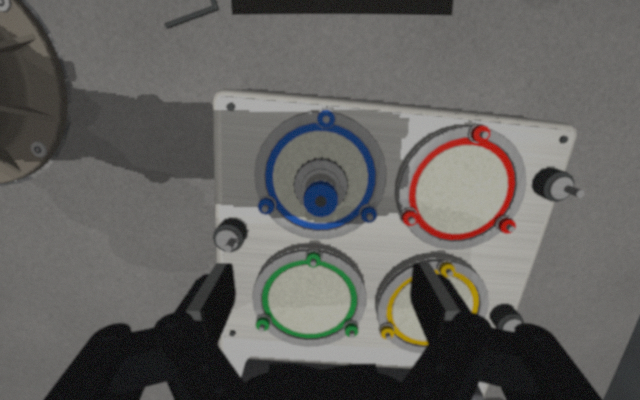

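Blue stands 1 mm from the disc centre, on its disc. Next, yellow.

Emit:
servo_tool:
  deltas: [0.004, 0.01, 0, 0, 1, 0.008, 0.025, 0, 0, 1, 0.01, 0.036, 0, 0, 1, 0.01, 0.038, 0, 0, 1, 0.01, 0.038, 0, 0, 1, 0.01, 0.038, 0, 0, 1, 0.01, 0.038, -0.01, 0, 1, 0.01, 0.038, -0.02, 0, 1, 0.01, 0.038, -0.03, 0, 1, 0.007, 0.03, -0.03, 0, 1, 0.004, 0.02, -0.03, 0, 1, 0.001, 0.007, -0.01, 0, 1]

```text
clock: 10.03
ee_pos: [0.5661, 0.2425, 0.1277]
ee_rot: [[1.0, -0.006, -0.003], [0.003, 0.0, 1.0], [-0.006, -1.0, 0.0]]
ft_force: [-1.6, -1.6, -0.8]
width: 0.998
```

Emit:
servo_tool:
  deltas: [0, 0, -0.015, 0, 1, 0, 0, 0, 0, 1, 0, 0, 0, 0, 1]

```text
clock: 10.28
ee_pos: [0.5684, 0.2385, 0.1173]
ee_rot: [[1.0, -0.002, 0.001], [-0.001, -0.001, 1.0], [-0.002, -1.0, -0.001]]
ft_force: [-0.9, -0.7, 0.9]
width: 1.003
```

```bash
python3 w.py w6
```

```text
ee [0.5684 0.2385 0.1173] w 1.003 clk 10.28
red [ 315    0   46   35 1121] z 0.0646 ctr 0.5774 0.3758 r 0.0146 mean [0.5775 0.3716]
yellow [ 310  179   40   42 1179] z 0.0645 ctr 0.5733 0.2469 r 0.015 mean [0.5732 0.2471]
yellow [577 287  42  35 961] z 0.0623 ctr 0.8196 0.1442 r 0.0162 mean [0.8198 0.1445]
green [ 100    5   54   51 1895] z 0.0647 ctr 0.4382 0.3644 r 0.0156 mean [0.4381 0.3648]
```

Emit:
servo_tool:
  deltas: [0.001, 0.001, -0.01, 0, 1, 0, 0, -0.02, 0, 1, 0, 0, -0.02, 0, 1, 0, 0, -0.01, 0, 1, 0, 0, 0, 0, 1, 0, 0, 0, 0, 1]

```text
clock: 10.83
ee_pos: [0.5703, 0.2397, 0.0583]
ee_rot: [[1.0, -0.0, 0.001], [-0.001, 0.0, 1.0], [-0.0, -1.0, 0.0]]
ft_force: [0.7, -0.8, 0.4]
width: 1.003
```

Emit:
servo_tool:
  deltas: [0.002, 0.004, -0.002, 0, 1, 0.001, 0.003, -0.007, 0, 1, 0, 0, -0.01, 0, 1, 0, 0, -0.008, 0, 1, 0, 0, -0.002, 0, 1, 0, 0, 0, 0, 1, 0, 0, 0, 0, 1]

```text
clock: 11.42
ee_pos: [0.5729, 0.2466, 0.0287]
ee_rot: [[1.0, -0.001, 0.001], [-0.001, -0.0, 1.0], [-0.001, -1.0, -0.0]]
ft_force: [0.1, 0.1, 0.3]
width: 1.002
```

Emit:
servo_tool:
  deltas: [0, 0, 0, 0, -1, 0, 0, 0, 0, -1, 0, 0, 0, 0, -1, 0, 0, 0, 0, -1, 0, 0, 0, 0, -1, 0, 0, 0, 0, -1, 0, 0, 0, 0, -1, 0, 0, 0, 0, -1, 0, 0, 0, 0, -1]

```text
clock: 12.17
ee_pos: [0.5735, 0.2468, 0.0295]
ee_rot: [[1.0, 0.001, 0.001], [-0.001, 0.0, 1.0], [0.001, -1.0, 0.0]]
ft_force: [-1.1, -0.5, 6.1]
width: 0.315
```

Emit:
servo_tool:
  deltas: [0, 0, 0.005, 0, -1, 0, 0, 0.015, 0, -1, 0, 0, 0.025, 0, -1, 0, 0, 0.03, 0, -1, 0, 0, 0.03, 0, -1, 0, 0, 0.03, 0, -1, 0, 0, 0.03, 0, -1, 0, 0, 0.03, 0, -1, 0, 0, 0.02, 0, -1, 0, 0, 0.01, 0, -1]

```text
clock: 13.0
ee_pos: [0.5736, 0.2474, 0.2582]
ee_rot: [[1.0, 0.004, 0.001], [-0.001, 0.002, 1.0], [0.004, -1.0, 0.002]]
ft_force: [0.5, 0.7, -1.5]
width: 0.309
```

```bash
python3 w.py w7
```

```text
ee [0.5736 0.2474 0.2582] w 0.309 clk 13.0
red [313  37  27  30 561] z 0.0647 ctr 0.5774 0.3764 r 0.0144 mean [0.5774 0.3765]
yellow [494 233  26  24 423] z 0.0624 ctr 0.8197 0.1439 r 0.0152 mean [0.8196 0.1441]
yellow [ 295  237   56   61 2575] z 0.2933 ctr 0.5734 0.2481 r 0.0154 mean [0.5732 0.2484]
green [182  49  31  29 617] z 0.0647 ctr 0.4376 0.3655 r 0.0152 mean [0.4374 0.3651]
```

Emit:
servo_tool:
  deltas: [0, -0.006, 0, 0, -1, 0.001, -0.014, 0, 0, -1, 0.002, -0.024, 0, 0, -1, 0.003, -0.034, 0, 0, -1, 0.003, -0.036, 0, 0, -1, 0.003, -0.036, 0, 0, -1, 0.003, -0.036, 0, 0, -1, 0.003, -0.036, 0, 0, -1, 0.003, -0.036, 0, 0, -1, 0.003, -0.036, 0, 0, -1, 0.003, -0.036, 0, 0, -1, 0.003, -0.036, 0, 0, -1]

```text
clock: 14.05
ee_pos: [0.6015, -0.1226, 0.2521]
ee_rot: [[1.0, -0.003, 0.002], [-0.002, 0.0, 1.0], [-0.003, -1.0, 0.0]]
ft_force: [0.6, -0.4, -0.9]
width: 0.309
```

Emit:
servo_tool:
  deltas: [0.003, -0.036, 0, 0, -1, 0.003, -0.036, 0, 0, -1, 0.002, -0.034, 0, 0, -1, 0.001, -0.026, 0, 0, -1, 0.001, -0.014, 0, 0, -1, 0, -0.006, 0, 0, -1, 0, 0, 0, 0, -1, 0, 0, 0, 0, -1, 0, 0, 0, 0, -1]

```text
clock: 14.8
ee_pos: [0.6132, -0.2693, 0.2538]
ee_rot: [[1.0, -0.0, -0.001], [0.001, 0.001, 1.0], [-0.0, -1.0, 0.001]]
ft_force: [-0.6, 0.8, -1.1]
width: 0.311
```

```bash
python3 w.py w8
```

```text
ee [ 0.6132 -0.2693  0.2538] w 0.311 clk 14.8
red [ 265    0  141   86 2280] z 0.1325 ctr 0.6239 -0.1503 r 0.0606 mean [ 0.6248 -0.151 ]
yellow [ 260  113  120  106 2087] z 0.1326 ctr 0.6013 -0.2607 r 0.0633 mean [ 0.5929 -0.2465]
yellow [ 295  237   56   61 2556] z 0.2888 ctr 0.6132 -0.2687 r 0.0154 mean [ 0.6131 -0.2684]
green [ 120   99  113  123 1480] z 0.1327 ctr 0.4927 -0.2423 r 0.0601 mean [ 0.4901 -0.2353]
green [170 114  60  84 603] z 0.1187 ctr 0.4895 -0.2435 r 0.0447 mean [ 0.503  -0.2353]
blue [ 103    0  131   71 1629] z 0.1327 ctr 0.5282 -0.1421 r 0.0086 mean [ 0.5284 -0.1422]
blue [116   0  37   9 224] z 0.1816 ctr 0.4782 -0.1207 r 0.009 mean [ 0.4783 -0.122 ]
blue [ 94  24  20  20 248] z 0.1327 ctr 0.4226 -0.1329 r 0.0084 mean [ 0.424  -0.1331]
```

View pics/w8.png

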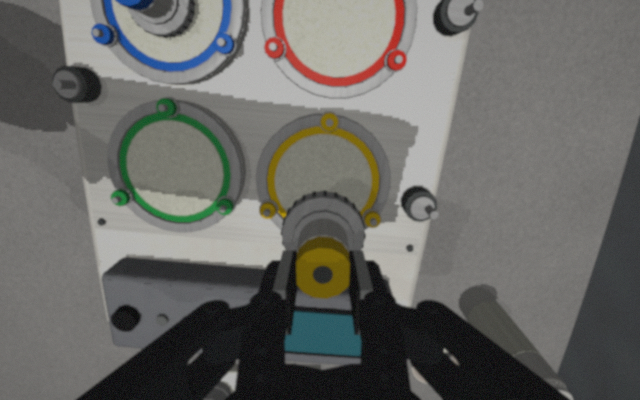

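Emit:
servo_tool:
  deltas: [0, -0.001, -0.008, 0, -1, 0, 0, -0.018, 0, -1, 0, 0, -0.024, 0, -1, 0, 0, -0.024, 0, -1, 0, 0, -0.014, 0, -1, 0, 0, -0.006, 0, -1, 0, 0, -0.003, 0, -1, 0, 0, 0, 0, -1, 0, 0, 0, 0, -1]

```text
clock: 15.6
ee_pos: [0.6138, -0.2723, 0.1581]
ee_rot: [[1.0, 0.001, 0.001], [-0.001, -0.0, 1.0], [0.001, -1.0, -0.0]]
ft_force: [-0.2, 0.2, -1.8]
width: 0.308
```

Emit:
servo_tool:
  deltas: [0, 0.001, -0.003, 0, -1, 0, 0.0005, -0.003, 0, -1, 0, 0, -0.002, 0, -1, 0, 0, -0.001, 0, -1, 0, 0, -0.001, 0, -1, 0, 0, 0, 0, -1]

```text
clock: 16.1
ee_pos: [0.613, -0.2708, 0.1468]
ee_rot: [[1.0, -0.0, 0.001], [-0.001, 0.0, 1.0], [-0.0, -1.0, 0.0]]
ft_force: [-0.2, 0.1, -2.4]
width: 0.309
```

Emit:
servo_tool:
  deltas: [0, 0, -0.001, 0, -1, 0, 0, 0, 0, -1]

```text
clock: 16.27
ee_pos: [0.6134, -0.2709, 0.1465]
ee_rot: [[1.0, 0.001, 0.001], [-0.001, -0.0, 1.0], [0.001, -1.0, -0.0]]
ft_force: [-0.8, 0.0, 2.6]
width: 0.309
```

Soft contact. Releasing.

Emit:
servo_tool:
  deltas: [0, 0, 0, 0, -0.3, 0, 0, 0, 0, -0.2, 0, 0, 0, 0, 0, 0, 0, 0, 0, 0.4, 0, 0, 0, 0, 0.6, 0, 0, 0, 0, 0.6, 0, 0, 0.01, 0, 0.6, 0, 0, 0.02, 0, 0.6, 0, 0, 0.03, 0, 0.6, 0, 0, 0.03, 0, 0.6, 0, 0, 0.02, 0, 0.8, 0, 0, 0, 0, 1]

```text
clock: 17.27
ee_pos: [0.6151, -0.2711, 0.2618]
ee_rot: [[1.0, 0.006, 0.001], [-0.001, -0.003, 1.0], [0.006, -1.0, -0.003]]
ft_force: [1.3, -0.3, 0.7]
width: 0.994
```

```bash
python3 w.py w9
```

```text
ee [ 0.6151 -0.2711  0.2618] w 0.994 clk 17.27
red [ 263    0  138   84 2164] z 0.1326 ctr 0.624 -0.1496 r 0.0607 mean [ 0.6244 -0.1509]
yellow [ 265  110  111  120 2388] z 0.1326 ctr 0.6187 -0.208 r 0.0081 mean [ 0.6187 -0.2079]
yellow [304 180  34  36 880] z 0.1816 ctr 0.6134 -0.2705 r 0.015 mean [ 0.6134 -0.2702]
green [ 121   97  111  121 2016] z 0.1327 ctr 0.4929 -0.2422 r 0.0604 mean [ 0.4899 -0.2353]
blue [ 104    0  128   70 1559] z 0.1326 ctr 0.5278 -0.142 r 0.0084 mean [ 0.5282 -0.1421]
blue [118   0  36   9 208] z 0.1817 ctr 0.4786 -0.1211 r 0.0092 mean [ 0.4786 -0.122 ]
blue [ 95  23  19  20 238] z 0.1328 ctr 0.4227 -0.133 r 0.0083 mean [ 0.4239 -0.1331]
```

Yellow stands centred (0.6134, −0.2705). Next, green.

Emit:
servo_tool:
  deltas: [-0.002, 0.01, 0, 0, 1, -0.005, 0.022, 0, 0, 1, -0.008, 0.034, 0, 0, 1, -0.01, 0.036, 0, 0, 1, -0.01, 0.036, 0, 0, 1, -0.01, 0.036, 0, 0, 1, -0.01, 0.036, 0, 0, 1, -0.01, 0.036, 0, 0, 1, -0.01, 0.036, 0, 0, 1, -0.01, 0.036, 0, 0, 1, -0.01, 0.036, 0, 0, 1, -0.01, 0.036, 0, 0, 1]

```text
clock: 18.32
ee_pos: [0.5062, 0.121, 0.2552]
ee_rot: [[1.0, -0.001, 0.001], [-0.001, -0.001, 1.0], [-0.001, -1.0, -0.001]]
ft_force: [1.4, -0.5, 0.7]
width: 1.003
```

Emit:
servo_tool:
  deltas: [-0.01, 0.036, 0, 0, 1, -0.01, 0.036, 0, 0, 1, -0.01, 0.036, 0, 0, 1, -0.01, 0.036, 0, 0, 1, -0.01, 0.034, 0, 0, 1, -0.008, 0.032, -0.01, 0, 1, -0.006, 0.024, -0.02, 0, 1, -0.004, 0.012, -0.03, 0, 1, -0.002, 0.006, -0.03, 0, 1, 0, 0, -0.03, 0, 1, 0, 0, -0.015, 0, 1, 0, 0, 0, 0, 1]

```text
clock: 19.32
ee_pos: [0.4353, 0.3696, 0.1168]
ee_rot: [[1.0, -0.006, -0.0], [0.0, -0.004, 1.0], [-0.006, -1.0, -0.004]]
ft_force: [-0.0, -1.1, 0.7]
width: 1.0
```

```bash
python3 w.py w10
```

```text
ee [0.4353 0.3696 0.1168] w 1.0 clk 19.32
red [ 484  181   46   41 1356] z 0.0644 ctr 0.5769 0.3772 r 0.0155 mean [0.5769 0.3775]
green [ 307  195   39   41 1079] z 0.0645 ctr 0.4376 0.3655 r 0.015 mean [0.4374 0.3658]
```

Emit:
servo_tool:
  deltas: [0, 0, -0.01, 0, 1, 0, 0, -0.02, 0, 1, 0, 0, -0.02, 0, 1, 0, 0, -0.01, 0, 1, 0, 0, 0, 0, 1, 0, 0, 0, 0, 1]

```text
clock: 19.87
ee_pos: [0.4382, 0.3714, 0.0616]
ee_rot: [[1.0, 0.0, 0.001], [-0.001, 0.0, 1.0], [0.0, -1.0, 0.0]]
ft_force: [1.0, -0.3, -0.1]
width: 1.0
```

Emit:
servo_tool:
  deltas: [0, -0.003, -0.005, 0, 1, -0.0005, -0.003, -0.01, 0, 1, 0, 0, -0.01, 0, 1, 0, 0, -0.006, 0, 1, 0, 0, -0.002, 0, 1, 0, 0, 0, 0, 1, 0, 0, 0, 0, 1]

```text
clock: 20.45
ee_pos: [0.4375, 0.3654, 0.0279]
ee_rot: [[1.0, -0.0, 0.001], [-0.001, 0.0, 1.0], [-0.0, -1.0, 0.0]]
ft_force: [-0.2, -0.3, -0.1]
width: 1.0
```

Emit:
servo_tool:
  deltas: [0, 0, 0.001, 0, -1, 0, 0, 0, 0, -1, 0, 0, 0, 0, -1, 0, 0, 0, 0, -1, 0, 0, 0, 0, -1, 0, 0, 0, 0, -1, 0, 0, 0, 0, -1, 0, 0, 0, 0, -1, 0, 0, 0, 0, -1]

```text
clock: 21.2
ee_pos: [0.4378, 0.3654, 0.0295]
ee_rot: [[1.0, 0.001, 0.001], [-0.001, 0.0, 1.0], [0.001, -1.0, 0.0]]
ft_force: [-2.0, -1.5, 9.1]
width: 0.308
```

Emit:
servo_tool:
  deltas: [0, 0, 0.005, 0, -1, 0, 0, 0.015, 0, -1, 0, 0, 0.025, 0, -1, 0, 0, 0.03, 0, -1, 0, 0, 0.03, 0, -1, 0, 0, 0.03, 0, -1, 0, 0, 0.03, 0, -1, 0, 0, 0.03, 0, -1, 0, 0, 0.02, 0, -1, 0, 0, 0.01, 0, -1]

```text
clock: 22.03
ee_pos: [0.4378, 0.366, 0.2578]
ee_rot: [[1.0, 0.003, 0.001], [-0.001, 0.002, 1.0], [0.003, -1.0, 0.002]]
ft_force: [-0.4, 0.9, -2.1]
width: 0.313
```

```bash
python3 w.py w11
```

```text
ee [0.4378 0.366  0.2578] w 0.313 clk 22.03
red [425 148  29  27 540] z 0.0645 ctr 0.5767 0.3766 r 0.0153 mean [0.577  0.3773]
yellow [566 305  25  21 353] z 0.0622 ctr 0.8193 0.1444 r 0.0162 mean [0.8195 0.1444]
green [ 295  238   56   60 2477] z 0.2928 ctr 0.4378 0.3666 r 0.0153 mean [0.4376 0.3671]
```

Emit:
servo_tool:
  deltas: [0.002, -0.006, 0, 0, -1, 0.006, -0.014, 0, 0, -1, 0.01, -0.024, 0, 0, -1, 0.013, -0.031, 0, 0, -1, 0.014, -0.034, 0, 0, -1, 0.014, -0.034, 0, 0, -1, 0.014, -0.034, 0, 0, -1, 0.013, -0.034, 0, 0, -1, 0.011, -0.034, 0, 0, -1, 0.008, -0.034, 0, 0, -1, 0.005, -0.034, 0, 0, -1, 0, -0.034, 0, 0, -1]

```text
clock: 23.08
ee_pos: [0.5471, 0.0157, 0.252]
ee_rot: [[1.0, -0.003, 0.002], [-0.002, 0.0, 1.0], [-0.003, -1.0, 0.0]]
ft_force: [0.5, 0.1, -2.3]
width: 0.312
```

Emit:
servo_tool:
  deltas: [-0.002, -0.034, 0, 0, -1, -0.005, -0.034, 0, 0, -1, -0.008, -0.034, 0, 0, -1, -0.011, -0.034, 0, 0, -1, -0.013, -0.034, 0, 0, -1, -0.013, -0.034, 0, 0, -1, -0.013, -0.03, 0, 0, -1, -0.01, -0.024, 0, 0, -1, -0.006, -0.014, 0, 0, -1, -0.003, -0.006, 0, 0, -1, 0, 0, 0, 0, -1, 0, 0, 0, 0, -1]

```text
clock: 24.08
ee_pos: [0.4634, -0.259, 0.2531]
ee_rot: [[1.0, -0.001, 0.001], [-0.001, 0.001, 1.0], [-0.001, -1.0, 0.001]]
ft_force: [-0.3, 0.4, -2.0]
width: 0.309
```

```bash
python3 w.py w12
```

```text
ee [ 0.4634 -0.259   0.2531] w 0.309 clk 24.08
red [ 437    0  133   99 2130] z 0.1323 ctr 0.5702 -0.1459 r 0.0087 mean [ 0.5695 -0.146 ]
red [550  66  21  19 255] z 0.1322 ctr 0.6753 -0.1552 r 0.0086 mean [ 0.6747 -0.1553]
yellow [ 408  125  116  118 3341] z 0.1814 ctr 0.6122 -0.2709 r 0.0159 mean [ 0.6125 -0.2703]
green [ 268  110  112  106 1636] z 0.1327 ctr 0.4629 -0.2441 r 0.0574 mean [ 0.4686 -0.1976]
green [ 296  238   54   60 2404] z 0.288 ctr 0.4633 -0.2582 r 0.015 mean [ 0.4632 -0.2578]
blue [ 265    0  140   82 1884] z 0.1325 ctr 0.4222 -0.1324 r 0.0083 mean [ 0.4222 -0.1329]
blue [324   0  41  22 653] z 0.1816 ctr 0.4777 -0.1134 r 0.0138 mean [ 0.4774 -0.1174]
blue [388  46  19  20 235] z 0.1325 ctr 0.5269 -0.1422 r 0.0081 mean [ 0.5265 -0.1422]
```

View pics/w12.png

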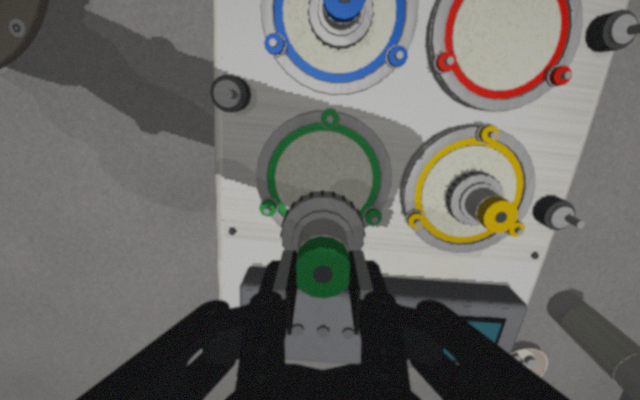

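Emit:
servo_tool:
  deltas: [0.0005, 0.001, -0.008, 0, -1, 0, 0, -0.018, 0, -1, 0, 0, -0.024, 0, -1, 0, 0, -0.024, 0, -1, 0, 0, -0.014, 0, -1, 0, 0, -0.006, 0, -1, 0, 0, -0.002, 0, -1, 0, 0, 0, 0, -1, 0, 0, 0, 0, -1]

```text
clock: 24.88
ee_pos: [0.4648, -0.2587, 0.1587]
ee_rot: [[1.0, 0.001, 0.001], [-0.001, -0.0, 1.0], [0.001, -1.0, -0.0]]
ft_force: [0.6, -0.4, -2.2]
width: 0.315
```

Emit:
servo_tool:
  deltas: [-0.0005, 0.001, -0.003, 0, -1, 0, 0.0005, -0.003, 0, -1, 0, 0, -0.002, 0, -1, 0, 0, -0.001, 0, -1, 0, 0, -0.001, 0, -1, 0, 0, 0, 0, -1]

```text
clock: 25.38
ee_pos: [0.4635, -0.2573, 0.1478]
ee_rot: [[1.0, -0.0, 0.001], [-0.001, 0.0, 1.0], [-0.0, -1.0, 0.0]]
ft_force: [0.2, 0.2, -2.4]
width: 0.311
```

Emit:
servo_tool:
  deltas: [0, 0, -0.001, 0, -1, 0, 0, 0, 0, -1]

```text
clock: 25.55
ee_pos: [0.4636, -0.2573, 0.1469]
ee_rot: [[1.0, -0.0, 0.001], [-0.001, 0.0, 1.0], [-0.0, -1.0, 0.0]]
ft_force: [-0.6, -0.2, -2.0]
width: 0.314
```

Emit:
servo_tool:
  deltas: [0, 0, -0.0005, 0, -1, 0, 0, 0, 0, -1]

```text
clock: 25.72
ee_pos: [0.4636, -0.2574, 0.1466]
ee_rot: [[1.0, 0.0, 0.001], [-0.001, -0.0, 1.0], [0.0, -1.0, -0.0]]
ft_force: [-1.0, 0.5, 0.5]
width: 0.309
```

Contact. Releasing.

Emit:
servo_tool:
  deltas: [0, 0, 0, 0, -0.3, 0, 0, 0, 0, -0.2, 0, 0, 0, 0, 0, 0, 0, 0, 0, 0.4, 0, 0, 0, 0, 0.6, 0, 0, 0, 0, 0.6, 0, 0, 0.01, 0, 0.6, 0, 0, 0.02, 0, 0.6, 0, 0, 0.03, 0, 0.6, 0, 0, 0.03, 0, 0.6, 0, 0, 0.02, 0, 0.8, 0, 0, 0, 0, 1]

```text
clock: 26.72
ee_pos: [0.4655, -0.2579, 0.2615]
ee_rot: [[1.0, 0.005, 0.001], [-0.001, -0.003, 1.0], [0.006, -1.0, -0.003]]
ft_force: [0.0, -0.1, 0.3]
width: 0.995
```

```bash
python3 w.py w13
```

```text
ee [ 0.4655 -0.2579  0.2615] w 0.995 clk 26.72
red [ 430    0  129  100 2087] z 0.1324 ctr 0.5702 -0.1458 r 0.0087 mean [ 0.5697 -0.146 ]
red [540  67  20  19 233] z 0.1323 ctr 0.6753 -0.1553 r 0.0085 mean [ 0.6746 -0.1554]
yellow [ 403  125  113  115 3169] z 0.1814 ctr 0.6125 -0.27 r 0.0158 mean [ 0.6121 -0.2701]
green [ 266  110  109  119 1964] z 0.1325 ctr 0.4692 -0.1949 r 0.0079 mean [ 0.4693 -0.1946]
green [304 180  33  35 794] z 0.1815 ctr 0.4639 -0.2564 r 0.0147 mean [ 0.4634 -0.2561]
blue [ 263    0  138   83 2060] z 0.1325 ctr 0.4743 -0.1373 r 0.0606 mean [ 0.4739 -0.1374]
blue [320   0  40  25 723] z 0.1816 ctr 0.4777 -0.1119 r 0.014 mean [ 0.4775 -0.1162]
```

Green is centred. Last, red.

Emit:
servo_tool:
  deltas: [0.002, 0.01, 0, 0, 1, 0.004, 0.022, 0, 0, 1, 0.006, 0.034, 0, 0, 1, 0.007, 0.036, 0, 0, 1, 0.007, 0.036, 0, 0, 1, 0.007, 0.036, 0, 0, 1, 0.007, 0.036, 0, 0, 1, 0.007, 0.036, 0, 0, 1, 0.007, 0.036, 0, 0, 1, 0.007, 0.036, 0, 0, 1, 0.007, 0.036, 0, 0, 1, 0.007, 0.036, 0, 0, 1]

```text
clock: 27.77
ee_pos: [0.5377, 0.1351, 0.2557]
ee_rot: [[1.0, -0.001, 0.001], [-0.001, -0.0, 1.0], [-0.001, -1.0, -0.0]]
ft_force: [0.2, -0.9, -0.1]
width: 1.0
```

Emit:
servo_tool:
  deltas: [0.007, 0.036, 0, 0, 1, 0.006, 0.036, 0, 0, 1, 0.006, 0.036, 0, 0, 1, 0.006, 0.036, 0, 0, 1, 0.005, 0.034, 0, 0, 1, 0.004, 0.03, -0.01, 0, 1, 0.003, 0.02, -0.02, 0, 1, 0.001, 0.012, -0.03, 0, 1, 0, 0.004, -0.03, 0, 1, 0, 0, -0.03, 0, 1, 0, 0, -0.015, 0, 1, 0, 0, 0, 0, 1]

```text
clock: 28.77
ee_pos: [0.5742, 0.3756, 0.1172]
ee_rot: [[1.0, -0.006, 0.0], [-0.0, -0.003, 1.0], [-0.006, -1.0, -0.003]]
ft_force: [0.3, -0.1, -0.1]
width: 1.006
```

```bash
python3 w.py w14
```

```text
ee [0.5742 0.3756 0.1172] w 1.006 clk 28.77
red [ 308  187   40   42 1181] z 0.0646 ctr 0.5777 0.3773 r 0.015 mean [0.5777 0.3778]
```

Emit:
servo_tool:
  deltas: [0, 0, -0.01, 0, 1, 0, 0, -0.02, 0, 1, 0, 0, -0.02, 0, 1, 0, 0, -0.01, 0, 1, 0, 0, 0, 0, 1, 0, 0, 0, 0, 1]

```text
clock: 29.32
ee_pos: [0.577, 0.377, 0.0624]
ee_rot: [[1.0, 0.0, 0.001], [-0.001, 0.001, 1.0], [0.0, -1.0, 0.001]]
ft_force: [0.1, 0.6, 0.1]
width: 1.001
```

Emit:
servo_tool:
  deltas: [0.0005, 0, -0.005, 0, 1, 0, 0, -0.01, 0, 1, 0, 0, -0.01, 0, 1, 0, 0, -0.006, 0, 1, 0, 0, -0.002, 0, 1, 0, 0, 0, 0, 1, 0, 0, 0, 0, 1]

```text
clock: 29.9
ee_pos: [0.577, 0.3768, 0.0284]
ee_rot: [[1.0, -0.0, 0.001], [-0.001, 0.0, 1.0], [-0.0, -1.0, 0.0]]
ft_force: [-0.1, 0.3, -0.9]
width: 1.002
```

Emit:
servo_tool:
  deltas: [0, 0, 0.0005, 0, -1, 0, 0, 0, 0, -1, 0, 0, 0, 0, -1, 0, 0, 0, 0, -1, 0, 0, 0, 0, -1, 0, 0, 0, 0, -1, 0, 0, 0, 0, -1, 0, 0, 0, 0, -1, 0, 0, 0, 0, -1]

```text
clock: 30.65
ee_pos: [0.5774, 0.3769, 0.0295]
ee_rot: [[1.0, 0.001, 0.001], [-0.001, 0.0, 1.0], [0.001, -1.0, 0.0]]
ft_force: [-0.0, -0.6, 4.9]
width: 0.309
```

Emit:
servo_tool:
  deltas: [0, 0, 0.005, 0, -1, 0, 0, 0.015, 0, -1, 0, 0, 0.025, 0, -1, 0, 0, 0.03, 0, -1, 0, 0, 0.03, 0, -1, 0, 0, 0.03, 0, -1, 0, 0, 0.03, 0, -1, 0, 0, 0.03, 0, -1, 0, 0, 0.02, 0, -1, 0, 0, 0.01, 0, -1]

```text
clock: 31.48
ee_pos: [0.5774, 0.3775, 0.2584]
ee_rot: [[1.0, 0.003, 0.001], [-0.001, 0.002, 1.0], [0.003, -1.0, 0.002]]
ft_force: [0.8, 0.5, -1.0]
width: 0.311
```

```bash
python3 w.py w15
```

```text
ee [0.5774 0.3775 0.2584] w 0.311 clk 31.48
red [ 295  236   56   63 2663] z 0.2935 ctr 0.5773 0.3785 r 0.0154 mean [0.5771 0.3787]
yellow [476 313  23  22 357] z 0.3492 ctr 0.6281 0.3898 r 0.0014 mean [0.628  0.3897]
```

Emit:
servo_tool:
  deltas: [0, -0.006, 0, 0, -1, 0.001, -0.014, 0, 0, -1, 0.003, -0.024, 0, 0, -1, 0.004, -0.034, 0, 0, -1, 0.004, -0.036, 0, 0, -1, 0.004, -0.036, 0, 0, -1, 0.004, -0.036, 0, 0, -1, 0.004, -0.036, 0, 0, -1, 0.004, -0.036, 0, 0, -1, 0.004, -0.036, 0, 0, -1, 0.004, -0.036, 0, 0, -1, 0.004, -0.036, 0, 0, -1]

```text
clock: 32.53
ee_pos: [0.6157, 0.0071, 0.2522]
ee_rot: [[1.0, -0.003, 0.002], [-0.002, -0.0, 1.0], [-0.003, -1.0, -0.0]]
ft_force: [1.3, 0.0, -1.3]
width: 0.311
```

Emit:
servo_tool:
  deltas: [0.003, -0.034, 0, 0, -1, 0.003, -0.032, 0, 0, -1, 0.002, -0.028, 0, 0, -1, 0.001, -0.02, 0, 0, -1, 0.001, -0.012, 0, 0, -1, 0, -0.006, 0, 0, -1, 0, 0, 0, 0, -1, 0, 0, 0, 0, -1, 0, 0, 0, 0, -1]

```text
clock: 33.28
ee_pos: [0.627, -0.1196, 0.2539]
ee_rot: [[1.0, -0.0, -0.001], [0.001, 0.001, 1.0], [-0.0, -1.0, 0.001]]
ft_force: [0.0, 0.6, -1.7]
width: 0.308
```

```bash
python3 w.py w16
```

```text
ee [ 0.627  -0.1196  0.2539] w 0.308 clk 33.28
red [ 267  114  112  105 1896] z 0.1326 ctr 0.6236 -0.1077 r 0.0575 mean [ 0.6316 -0.0608]
red [ 295  236   56   63 2564] z 0.289 ctr 0.6267 -0.1186 r 0.0153 mean [ 0.6268 -0.1181]
yellow [284 316  70  43 949] z 0.1817 ctr 0.625 -0.2516 r 0.0362 mean [ 0.614  -0.2684]
green [135 246  49  98 975] z 0.1818 ctr 0.4638 -0.2548 r 0.0155 mean [ 0.4623 -0.2516]
green [185 256  46  52 246] z 0.3299 ctr 0.5922 -0.1073 r 0.0013 mean [ 0.5923 -0.1071]
blue [ 111   99  122  124 3329] z 0.1818 ctr 0.4785 -0.1089 r 0.0155 mean [ 0.4786 -0.1087]
```

View pics/w16.png

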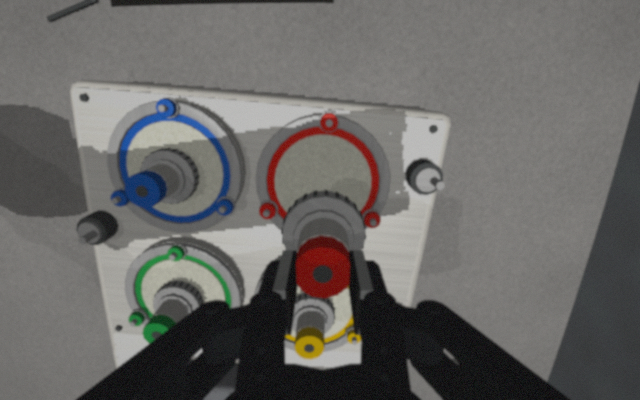

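Emit:
servo_tool:
  deltas: [0, 0, -0.008, 0, -1, 0, 0, -0.018, 0, -1, 0, 0, -0.024, 0, -1, 0, 0, -0.024, 0, -1, 0, 0, -0.014, 0, -1, 0, 0, -0.006, 0, -1, 0, 0, -0.002, 0, -1, 0, 0, 0, 0, -1, 0, 0, 0, 0, -1]

```text
clock: 34.08
ee_pos: [0.6278, -0.1212, 0.1591]
ee_rot: [[1.0, 0.001, 0.001], [-0.001, -0.0, 1.0], [0.001, -1.0, -0.0]]
ft_force: [1.4, -0.1, -1.6]
width: 0.312
```

Emit:
servo_tool:
  deltas: [-0.0005, 0, -0.003, 0, -1, 0, 0, -0.003, 0, -1, 0, 0, -0.002, 0, -1, 0, 0, -0.001, 0, -1, 0, 0, -0.001, 0, -1, 0, 0, 0, 0, -1]

```text
clock: 34.58
ee_pos: [0.6266, -0.1213, 0.1478]
ee_rot: [[1.0, -0.0, 0.001], [-0.001, 0.0, 1.0], [-0.0, -1.0, 0.0]]
ft_force: [-0.2, -0.9, -1.8]
width: 0.31
```

Emit:
servo_tool:
  deltas: [0, 0, -0.001, 0, -1, 0, 0, 0, 0, -1]

```text
clock: 34.75
ee_pos: [0.6266, -0.1213, 0.1469]
ee_rot: [[1.0, -0.0, 0.001], [-0.001, 0.0, 1.0], [-0.0, -1.0, 0.0]]
ft_force: [-0.4, -0.5, -0.5]
width: 0.308
```

Emit:
servo_tool:
  deltas: [0, 0, -0.0005, 0, -1, 0, 0, 0, 0, -1]

```text
clock: 34.92
ee_pos: [0.6267, -0.1213, 0.1465]
ee_rot: [[1.0, 0.0, 0.001], [-0.001, -0.0, 1.0], [0.0, -1.0, -0.0]]
ft_force: [-0.1, 0.4, -0.2]
width: 0.308
```

Emit:
servo_tool:
  deltas: [0, 0, -0.0003, 0, -1, 0, 0, 0, 0, -0.3, 0, 0, 0, 0, -0.2, 0, 0, 0, 0, 0, 0, 0, 0, 0, 0.4, 0, 0, 0, 0, 0.6, 0, 0, 0, 0, 0.6, 0, 0, 0.01, 0, 0.6, 0, 0, 0.02, 0, 0.6, 0, 0, 0.03, 0, 0.6, 0, 0, 0.03, 0, 0.6, 0, 0, 0.03, 0, 0.8]

```text
clock: 35.92
ee_pos: [0.6264, -0.1211, 0.2683]
ee_rot: [[1.0, 0.0, 0.001], [-0.001, 0.0, 1.0], [0.0, -1.0, 0.0]]
ft_force: [-0.6, -0.2, -0.2]
width: 0.897
```

Emit:
servo_tool:
  deltas: [0, 0.01, 0.02, 0, 1, 0, 0.025, 0.01, 0, 1, 0, 0.03, 0, 0, 1, 0, 0.03, 0, 0, 1, 0, 0.03, 0, 0, 1, 0, 0.03, 0, 0, 1, 0, 0.03, 0, 0, 1, 0, 0.03, 0, 0, 1, 0, 0.025, 0, 0, 1, 0, 0.01, 0, 0, 1, 0, 0, 0, 0, 1, 0, 0, 0, 0, 1]

```text
clock: 36.92
ee_pos: [0.6266, 0.1287, 0.2966]
ee_rot: [[1.0, 0.0, 0.0], [-0.0, -0.0, 1.0], [0.0, -1.0, -0.0]]
ft_force: [0.2, -1.1, 0.9]
width: 0.999
```

```bash
python3 - <<'E'
from h import *
for n in ("side","top"):
    p,d=ctrl.capture(n); cv2.imwrite(f"pics/{n}0.png",p[:,:,::-1]); np.savez(f"pics/{n}0.npz",p=p,d=d)
E
sed -e "s/z>.060)&(z<.069)&(P\[...,1\]>.05)/z>.177)\&(z<.187)\&(P[...,1]<.05)/; s/cast(cap,.064)/cast(cap,.181)/" m1.py > m2.py; python3 m2.py | grep -v loupe
python3 -c "
import cv2;a=cv2.imread('pics/side0.png');b=cv2.imread('pics/top0.png');cv2.imwrite('pics/fin.png',cv2.resize(a[90:380,200:520],None,fx=2,fy=2));cv2.imwrite('pics/fint.png',b)"
```

```text
top red cap [ 0.6272 -0.121 ] enc 0.6273 -0.121 r 0.0143 npx 153 zmed 0.1814
top red station [ 0.6278 -0.121 ] r 0.053 zmed 0.1185
    disc [ 0.6307 -0.1265] ext [0.096 0.092] zmed 0.12
top yellow cap [ 0.6137 -0.2704] enc 0.614 -0.2701 r 0.0152 npx 161 zmed 0.1813
top yellow station [ 0.614  -0.2704] r 0.0531 zmed 0.1187
    disc [ 0.612  -0.2655] ext [0.094 0.096] zmed 0.12
top green cap [ 0.4646 -0.2562] enc 0.4642 -0.2564 r 0.0141 npx 139 zmed 0.1817
top green station [ 0.4644 -0.257 ] r 0.0531 zmed 0.1187
    disc [ 0.4647 -0.2532] ext [0.097 0.098] zmed 0.12
side red cap [ 0.6257 -0.1191] enc 0.6272 -0.1196 r 0.0163 npx 47 zmed 0.1811
side red station [ 0.6297 -0.129 ] r 0.0551 zmed 0.1181
    disc [ 0.6206 -0.1115] ext [0.093 0.094] zmed 0.1191
side yellow cap [ 0.6127 -0.2708] enc 0.6134 -0.2695 r 0.0184 npx 44 zmed 0.1811
side yellow station [ 0.6134 -0.2711] r 0.0526 zmed 0.1186
    disc [ 0.6074 -0.2602] ext [0.094 0.09 ] zmed 0.1193
side green cap [ 0.4614 -0.2556] enc 0.4617 -0.2551 r 0.0171 npx 49 zmed 0.1816
side green station [ 0.4637 -0.2576] r 0.0529 zmed 0.1186
    disc [ 0.4609 -0.2464] ext [0.093 0.089] zmed 0.1191
side blue cap [ 0.4766 -0.1071] enc 0.4777 -0.1074 r 0.0155 npx 55 zmed 0.1804
side blue station [ 0.4774 -0.1077] r 0.0532 zmed 0.1181
    disc [ 0.4717 -0.0957] ext [0.094 0.089] zmed 0.119
side weight/spare [0.432 0.138 0.06 ] ext [0.03  0.031 0.021]
side weight/spare [0.431 0.242 0.056] ext [0.051 0.052 0.015]
```

View pics/fin.png

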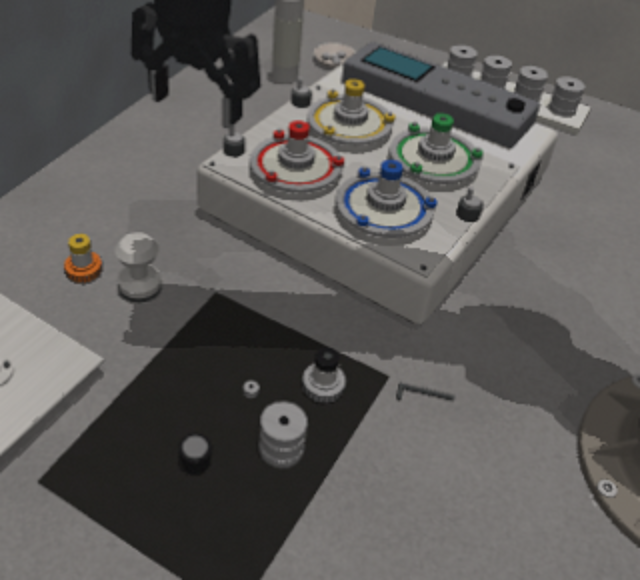

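View pics/fint.png

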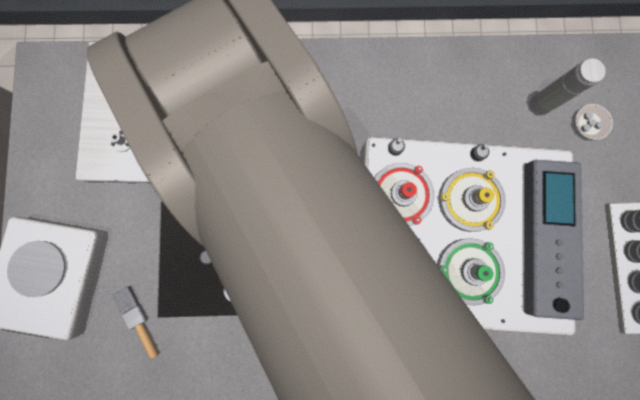

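The side view shows all four holders upright on their own discs: red (298,150), yellow (353,105), green (440,145) and blue (390,190). The spare and the weight have not moved, and the gripper is clear of everything. Handing in.

```bash
python3 -c "
from workcell import ctrl
print(ctrl.finish_job())"
```

```text
the job is handed in; nothing more can be done
None
```

All four colour-capped holders are back on the stations of their own colour, upright and face down on the white discs. I handed the job in at about 37 s of the 104 s allowed. The order was blue, yellow, green, red. Each was lowered in steps of 1 mm or less until it touched, then released gradually.

- **Placement:** by the final top view, red, yellow and green stand within about 1 mm of their ring centres. Blue was hidden by the arm there. The side view puts it within about 1 mm, and the wrist view just after release also showed about 1 mm.
- **Height:** all cap tops measured 0.180 to 0.182 m, against the 0.181 m expected for a holder standing on its disc.
- **Contact force:** the largest reading was 12 N, when blue touched down.
- **Left alone:** the spare and the weight measure within a millimetre of where they started. The loupe, loose nut and orange look-alike appear unmoved in the last side picture.

**Disagreements:**
- The side view's red ring fit came out about 8 mm off, and its green cap about 3 mm off. I put this down to partial occlusion and few pixels, since the top and wrist views agree with each other.
- The white-disc centroids in the last check are shifted because the holders now cover part of the discs.

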